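Hang the tube basket and index its carriage over the orange tray

ROBOT

A 7-joint arm with a two-finger parallel gripper is mounted at the origin on the work surface. World frame = base frame: x ahead of the robot, y to its left, z up, the work surface at z = 0. Lengths are in m, angles in rad, forces in N, time in s.
With the tool pointing down it reaches from about 0.425 to 0.825 m from the base axis. Payload 3.6 kg.
Tool frame: the origin (TCP) lies midway between the tips of the shut fingers; the grasp point (between the pads) lies 19 mm behind it; z points along the fingers, y is the line along which they close (so a half turn about z gives the same grasp; the last joint's range is limited). The gripper opens to 93 mm and grips with 3 to 60 N. Pads are 15 mm wide; open, the fingers measure 128 mm over their backs; the gripper's body (75 mm by 188 mm) begins 65 mm behind the grasp point.
Start: joints at [1.286, 0.615, -0.013, 1.423, 0.008, 1.103, -0.04], TCP at [0.166, -0.628, 0.219] pointing down, gripper open.
Joint ranges: [-3.12, 3.12], [-0.3, 2.06], [-1.34, 1.32], [0.26, 2.42], [-1.36, 4.5], [0.01, 1.98], [-2.84, 2.84]. Speed limits (rad/s): [2.79, 2.79, 3.14, 3.14, 3.14, 3.14, 3.14].

INTERFACE

Orientations are given as a unit quaternion [w, x, y, z].
In Python, from bench import observe, vision, r gives the robot as it stands. The module is installed in compiled form; this text tells all that it offers.
- The arm moves only by the tool drive_tool, never from a script. Its argument "plan" is a list of rows, each a list of 3 entries, a list of its own where there are three numbers: the turn, a rotation vector about the world's x, y, z in degrees, then the shift along the world's x, y, z in m, then the closure in counts, from 0 (fully open) to 255 (shut). In form: [[[wx, wy, wz], [dx, dy, dz], grip], ...]. A call has 1 to 8 rows; each row is the pose to reach, as a shift and turn from the pose commanded when the call began; what a row does not reach only later rows make up. A row lasts 1/12 s, in which the tool goes at most 41.7 mm and 7.16 degrees, less where a joint would pass 70% of its speed; a pose out of reach is approached as far as the arm can. A call with a gripper value outside its range is refused whole. The fingers move at their own pace and stop on an object; "squeeze" is the grip in N (left out, the last holds). Time passes only in rows, so rows that repeat a pose let the fingers close. It gives the time, the measured TCP pose, the force, the opening and the grip force at its end, in the units of the state.
- observe(): the state, without advancing time (a new reading comes with each control period).
- vision.get_image(name): name is "scene" or "top"; returns (picture, depth): 400x640x3 uint8, blue, green, red; 400x640 float32, m along the optical axis (not along the pixel's ray), 0 where there is no reading.
- vision.camera_model(name): a dict with "intrinsics" (3x3 intrinsics, pixels), "world_from_camera" (4x4, takes a point from camera to world coordinates). Camera axes: x right, y up, looking along -z (the intrinsics and any distortion apply to the point x, -y, -z); pixel columns grow to the right and rows downward; lengths in m; the calibration is good to about 2 mm. A picture is of the moment at which its call begins. camera_model takes no time and is no camera call.
- r.close_job(): hands the job in; it is judged then, once.
The state is a dict: "t": time; "joint_positions": joint angles; "qvel": joint speeds; "tau": joint torques, N m; "ee_pos": TCP position; "tcp_rot": TCP orientation; "wrist_force": force on the tool from outside, world axes, zero at the start; "moment": the same for the moment, N m; "gripper_width": finger opening in m; "gripper_force": force on a finger pad.
Only numpy, scipy, OpenCV 4.12 (cv2) and the standard library are available. Lean on these libraries where they do the work, as an engineer would, in place of code of your own. Each camera call takes 0.05 s, during which the arm holds its last target. There are 200 camera calls.

TASK

Hang the blue tube basket by its handle bar on both prongs of the twin hook of the blue rail carriage and let go of it, keeping it upright and leaving the wash bottle, beaker and dish where they stand. Then pull up the red lock plunger, slide the carriage to the next hole, on the side where the orange drip tray stands, and let the pin drop into that hole. Finish holding: press the red knob all the way down and keep it held down with the gripper when you stop, with the basket hanging free on the hook.

Things in the scene. Friction and masses are not known exactly. Their poses are not given: they have to be found in the camera images.
- basket: Loose blue tube basket, 75 mm (x) by 108 mm (y), walls 45 mm high, about 0.25 kg, white-capped tubes in it up to 74 mm. Upright rods at y = +-58 mm carry a straight level handle bar along y, 8 mm thick, centre line 150 mm above the underside. Origin: centre of underside, z up. Grip the bar's middle from above, fingers closing along x.
- basket_bar (a point): Middle of the basket's handle bar, on its centre line; axes as the basket's (bar along y).
- hook_seat (a point): On the carriage: place of the bar's middle when hung, 215 mm up; axes as the rail's. Two 8 mm prongs at y = +-42 mm (fingers fit between) run from the carriage to -x (robot side), dip under this point (centre 8 mm below it) and turn up to tips at x = -22, 24 mm above it; past x = 22 their tops are 8 mm up. Bring the bar, along y, from -x over the tips, box below the prongs, then down.
- rail: Fixed aluminium rail on two dark end posts 230 mm high at y = +-195 mm. Origin on the bench under the rail's middle, z up; y runs along the rail to the robot's left, x away from the robot. Beam top 215 mm up, with three index holes at y = -120, 0 and +120 mm, each 12 mm wide along y.
- carriage (a joint): Slide of the blue carriage along the rail's y (m): 0 = pin over the middle hole (start, to within 2 mm), +0.120 = hole on the robot's left, -0.120 = on its right; stops at +-0.126. Friction 1.5 N. While the pin is in a hole it moves 2 mm at most.
- plunger (a joint): Height of the lock plunger (m): 0 = spring rest, 8 mm pin 8 mm deep in a hole. Up is positive, to 0.018; the pin is clear of the beam above 0.008, and between holes rests on it at 0.008. Pressed down over a hole it goes negative, to the stop at -0.005 = all the way down; let go, it springs back to 0. Spring 600 N/m both ways (3 N at the stop).
- plunger_knob (a point): Centre of the red plunger knob on top of the carriage, an upright cylinder 30 mm in diameter, 32 mm tall, 14 mm clear below it at rest; 275 mm above the bench at plunger 0, 120 mm from the hook seat along the rail's x. Axes as the rail's. Grip it from above.
- tray_orange: Fixed orange drip tray 100 x 100 x 24 mm on the bench, under the hook's place at one of the two end holes; origin: centre of underside.
- tray_green: Fixed green drip tray, same size, at the other end hole; not the one wanted.
- wash_bottle: White wash bottle, 64 mm in diameter, 150 mm tall, loose; origin: centre of underside. Leave alone.
- beaker: Glass beaker, 76 mm across, 90 mm tall, loose, on the bench under or just behind the rail; origin: centre of underside. Leave alone.
- dish: Glass dish, 90 mm across, 15 mm tall, loose, on the bench under or just behind the rail; origin: centre of underside. Leave alone.
Not all that is in view belongs to the job. Several things look just like the basket: the one meant starts farthest to the robot's right.

How it is judged:
By the outcome, as a careful person would: the job done as asked, in the order asked, and still so for the second after the job is handed in, while the arm keeps its last pose, push and grip.
It also fails if it takes over 64 s, if anything falls off the work surface, if the arm or the gripper's body presses on something with over 40 N, if the wrist force passes 120 N, or if a joint passes its speed limit or range.

## Working session

There is one attempt and no reset: what is moved stays moved. The work goes in short steps, Python scripts to look and compute and a tool call to move; the robot and the scene stay as the last step left them, time stands still between calls to the robot, and variables do not carry over. Pictures are saved under pics/ and viewed, at most 10 in all, crops included, and the job is handed in when it is done.

Besides the shell and the picture viewer there is one more tool, called after "Emit:" by a JSON object that holds its "op" and its "data", one argument or row to a line. drive_tool: Moves the arm, as the interface text tells. Its arguments: {"type":"object","properties":{"plan":{"type":"array"},"squeeze":{"type":"number"}},"required":["plan"]}

```bash
mkdir -p pics; cat > h.py <<'E'
import numpy as np, cv2
from bench import observe, vision, r
def grab(n,f=None):
    im,d=vision.get_image(n)
    if f: cv2.imwrite('pics/'+f,im)
    return im,d
def cloud(n,d):
    m=vision.camera_model(n);K=np.array(m['intrinsics']);T=np.array(m['world_from_camera'])
    v,u=np.mgrid[:d.shape[0],:d.shape[1]]
    x=(u-K[0,2])/K[0,0]*d;y=(v-K[1,2])/K[1,1]*d
    P=np.stack([x,-y,-d],-1)
    W=P@T[:3,:3].T+T[:3,3]; W[d==0]=np.nan
    return W
E
python3 - <<'E'
from h import *
print(observe())
for n in('scene','top'):
    im,d=grab(n,n+'1.png'); print(n,vision.camera_model(n),(d>0).mean()); np.savez('/tmp/%s1'%n,im=im,d=d)
E
```

```text
{'t': 0.0, 'joint_positions': array([ 1.28647252,  0.61591596, -0.01263293,  1.42489587,  0.0081135 ,
        1.10342494, -0.04041427]), 'qvel': array([-0.00034271,  0.00033193,  0.00166239,  0.00042658,  0.00171308,
        0.00034429, -0.0010738 ]), 'tau': array([-5.13451978e-04, -4.58931220e+01,  2.08729771e-01, -1.65742993e+01,
       -6.11066166e-02,  2.05394154e-02,  2.42698143e-04]), 'ee_pos': array([ 0.16554345, -0.62773536,  0.21748428]), 'tcp_rot': array([-1.28333708e-03,  9.91696908e-01,  1.28590672e-01, -1.86916923e-04]), 'wrist_force': array([ 0.26546885, -1.10742452,  0.26430037]), 'moment': array([ 0.02967865, -0.05370662, -0.05800289]), 'gripper_force': 0.0, 'gripper_width': 0.09293457037168658}
scene {'intrinsics': array([[398.91478467,   0.        , 316.73354729],
       [  0.        , 398.91478467, 202.432769  ],
       [  0.        ,   0.        ,   1.        ]]), 'world_from_camera': array([[-0.88162516, -0.24059063,  0.40602121,  0.98171829],
       [ 0.47169361, -0.47755988,  0.74124334,  0.8032619 ],
       [ 0.01556324,  0.84501639,  0.53451387,  0.72207921],
       [ 0.        ,  0.        ,  0.        ,  1.        ]])} 0.99594921875
top {'intrinsics': array([[368.25026546,   0.        , 321.75271954],
       [  0.        , 368.25026546, 188.52364282],
       [  0.        ,   0.        ,   1.        ]]), 'world_from_camera': array([[-2.48051214e-02,  9.93278876e-01, -1.13056539e-01,
         4.37587378e-01],
       [-9.99685695e-01, -2.50570975e-02, -8.08096726e-04,
        -1.59519845e-03],
       [-3.63553414e-03,  1.13000960e-01,  9.93588228e-01,
         1.13805023e+00],
       [ 0.00000000e+00,  0.00000000e+00,  0.00000000e+00,
         1.00000000e+00]])} 0.995984375
```

View pics/scene1.png

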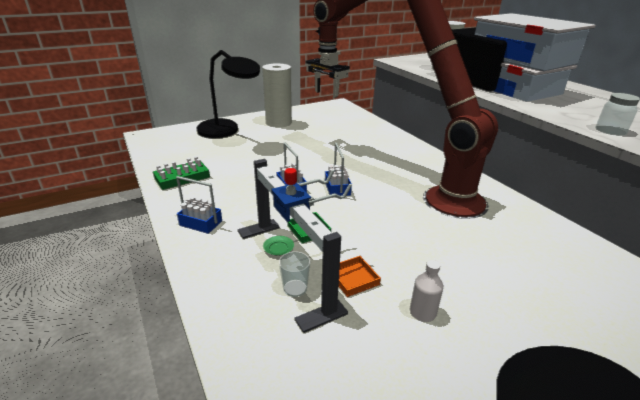

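View pics/top1.png

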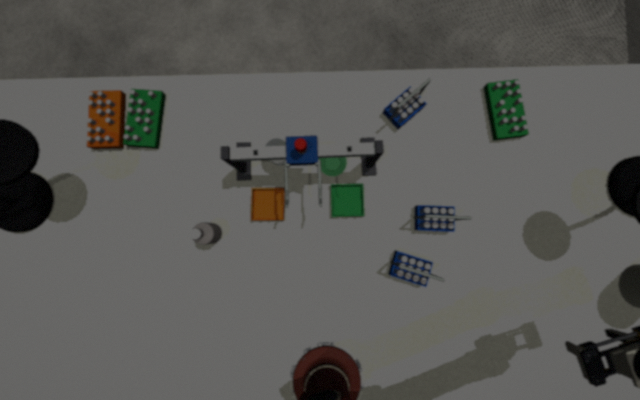

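The scene view shows the rail with the blue carriage and red knob (291,176), with the orange tray at (357,275). The top view shows three blue baskets at (405,108), (435,218) and (410,268). The orange tray (267,205) is on the robot's left. Now I'll measure.

```bash
python3 - <<'E'
from h import *
for n in('top','scene'):
    z=np.load('/tmp/%s1.npz'%n);im=z['im'];d=z['d'];W=cloud(n,d)
    hsv=cv2.cvtColor(im,cv2.COLOR_BGR2HSV)
    def cl(name,m,k=25):
        c,l,s,ce=cv2.connectedComponentsWithStats(m.astype(np.uint8),connectivity=8)
        for i in range(1,c):
            if s[i,4]>k:
                P=W[l==i];P=P[~np.isnan(P[:,0])]
                print(n,name,ce[i].round(),s[i,4],'med',np.median(P,0).round(4),'min',np.percentile(P,3,axis=0).round(3),'max',np.percentile(P,97,axis=0).round(3))
    H,S,V=cv2.split(hsv)
    cl('blue',(H>105)&(H<125)&(S>150)&(V>40)&(W[...,0]>.2))
    cl('red',((H<5)|(H>175))&(S>180)&(W[...,2]>.2)&(W[...,0]>.4))
    cl('orange',(H>6)&(H<20)&(S>180))
    x,y,Z=W[...,0],W[...,1],W[...,2]
    # bars: points at z 0.14-0.158 right side
    cl('bar',(Z>.135)&(Z<.165)&(x>.25)&(x<.8)&(y<-.13)&(y>-.5),5)
    cl('beam',(Z>.18)&(Z<.24)&(x>.3)&(x<.8)&(abs(y)<.3),15)
    if n=='top':
        m=(x>.3)&(x<.5)
        b=(Z>.03)&(x>.25)&(x<.8)&(y<-.13)&(y>-.5)
        cl('bk',b)
E
python3 - <<'E'
import cv2
a=cv2.imread('pics/top1.png')[80:300,200:480]
cv2.imwrite('pics/c1.png',cv2.convertScaleAbs(cv2.resize(a,None,fx=2.7,fy=2.7,interpolation=2),alpha=1.8))
E
```

```text
top blue [405. 117.] 109 med [ 0.7784 -0.2601  0.0295] min [ 0.754 -0.32  -0.001] max [ 0.821 -0.227  0.048]
top blue [388. 110.] 31 med [ 0.8009 -0.2128  0.036 ] min [ 0.786 -0.225  0.001] max [ 0.822 -0.202  0.05 ]
top blue [302. 152.] 553 med [0.6305 0.0422 0.2308] min [0.608 0.013 0.228] max [0.671 0.084 0.234]
top blue [419. 210.] 48 med [ 0.4916 -0.296   0.0215] min [ 0.476 -0.31  -0.001] max [ 0.504 -0.282  0.048]
top blue [427. 226.] 86 med [ 0.4374 -0.3007  0.0066] min [ 0.43  -0.381 -0.   ] max [ 0.464 -0.28   0.048]
top blue [397. 257.] 53 med [ 0.3552 -0.2211  0.0092] min [ 0.339 -0.237  0.   ] max [ 0.368 -0.207  0.047]
top blue [394. 270.] 52 med [ 0.3176 -0.2088  0.0121] min [ 0.299 -0.222 -0.002] max [ 0.335 -0.196  0.075]
top red [300. 145.] 111 med [0.6384 0.0474 0.2903] min [0.628 0.036 0.277] max [0.652 0.057 0.293]
top orange [109. 121.] 1210 med [0.788  0.6436 0.0339] min [0.711 0.619 0.016] max [0.878 0.708 0.038]
top orange [268. 204.] 966 med [0.5227 0.167  0.004 ] min [0.477 0.121 0.   ] max [0.568 0.213 0.024]
top bar [403. 102.] 50 med [ 0.7848 -0.2299  0.
[... 1286 characters left out ...]
2801] min [0.632 0.045 0.263] max [0.656 0.065 0.289]
scene orange [356. 276.] 1114 med [0.5135 0.174  0.0039] min [0.476 0.123 0.   ] max [0.572 0.22  0.023]
scene bar [291. 150.] 56 med [ 0.4682 -0.3189  0.1494] min [ 0.463 -0.391  0.137] max [ 0.474 -0.273  0.152]
scene bar [339. 152.] 46 med [ 0.3297 -0.2345  0.1495] min [ 0.305 -0.304  0.137] max [ 0.343 -0.195  0.153]
scene bar [206. 184.] 44 med [ 0.7827 -0.2238  0.1485] min [ 0.772 -0.24   0.138] max [ 0.799 -0.212  0.153]
scene bar [260. 187.] 84 med [ 0.6534 -0.136   0.1482] min [ 0.638 -0.152  0.136] max [ 0.662 -0.132  0.163]
scene beam [301. 207.] 2891 med [0.6484 0.0899 0.2131] min [ 0.52  -0.136  0.184] max [0.675 0.255 0.23 ]
```

View pics/c1.png

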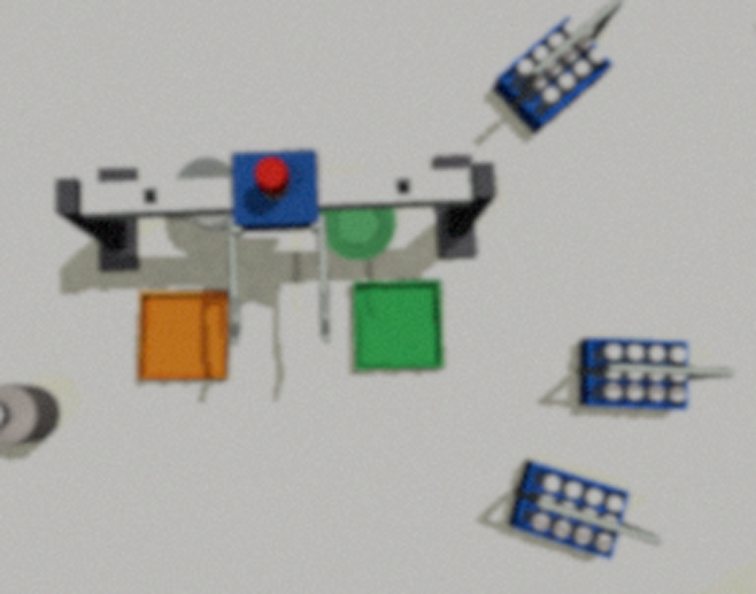

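The crop shows the target basket's bar from (605,367) to (730,374), nearly along y. The prongs run toward the robot with tips at (235,335) and (325,335), and the holes are at (150,196) and (404,186). I'll fit the directions.

```bash
python3 - <<'E'
from h import *
z=np.load('/tmp/top1.npz');im=z['im'];W=cloud('top',z['d']);x,y,Z=[W[...,i] for i in range(3)]
def line(m,nm,ax=1):
    P=W[m];c=np.polyfit(P[:,ax],P[:,1-ax],1); print(nm,len(P),'mean',P.mean(0).round(4),'slope',c.round(4),'rng',P[:,ax].min().round(3),P[:,ax].max().round(3),'z',np.percentile(P[:,2],[5,50,95]).round(4))
line((Z>.146)&(Z<.16)&(x>.44)&(x<.49)&(y<-.27)&(y>-.4),'bar')
b=(Z>.208)&(Z<.222)&(x>.6)&(x<.72)&(((y>.1)&(y<.22))|((y<-.02)&(y>-.13)))
line(b,'beam')
g=cv2.cvtColor(im,cv2.COLOR_BGR2GRAY)
for m,n in(((y>.05)&(y<.12),'pl'),((y>-.03)&(y<.05),'pr')):
    line(m&(Z>.18)&(Z<.25)&(x>.5)&(x<.59),n,0)
t=(Z>.228)&(Z<.26)&(x>.5)&(x<.58)&(y<.13)&(y>-.05); print('tips',W[t].round(4))
H,S,V=cv2.split(cv2.cvtColor(im,cv2.COLOR_BGR2HSV))
k=((H<5)|(H>175))&(S>150)&(Z>.287)&(Z<.297)&(abs(y)<.2); print('knob',W[k].mean(0),k.sum(), (W[k].min(0)+W[k].max(0))/2)
gr=(H>45)&(H<75)&(S>150)&(x>.4)&(x<.62)&(abs(y)<.16)&(Z<.03)
for n,m in(('g',gr),('o',(H>6)&(H<20)&(S>180)&(abs(y)<.3))): 
    q=W[m]; print(n,(np.percentile(q,2,axis=0)+np.percentile(q,98,axis=0))/2)
# holes: Dark spots, cast to z=.215
m=vision.camera_model('top');K=m['intrinsics'];T=m['world_from_camera']
def ray(u,v,h):
    dd=T[:3,:3]@np.array([(u-K[0,2])/K[0,0],-(v-K[1,2])/K[1,1],-1]);return T[:3,3]+dd*(h-T[2,3])/dd[2]
for u0,v0 in((255.5,152.6),(349.6,149)):
    u0=int(u0);v0=int(v0);p=255-g[v0-4:v0+5,u0-4:u0+5].astype(float);p=np.clip(p-p.max()+40,0,None);vv,uu=np.mgrid[v0-4:v0+5,u0-4:u0+5]
    print('hole',ray((p*uu).sum()/p.sum(),(p*vv).sum()/p.sum(),.215))
E
```

```text
bar 137 mean [ 0.4662 -0.3337  0.1528] slope [0.0589 0.4859] rng -0.394 -0.274 z [0.1497 0.1529 0.1559]
beam 1040 mean [0.6416 0.0474 0.2145] slope [-0.0128  0.6422] rng -0.13 0.22 z [0.2113 0.2146 0.2171]
pl 111 mean [0.547  0.0886 0.2197] slope [0.0111 0.0826] rng 0.502 0.589 z [0.2095 0.2205 0.2295]
pr 109 mean [0.5457 0.005  0.2203] slope [ 0.015  -0.0032] rng 0.502 0.589 z [0.2099 0.2209 0.2333]
tips [[0.5077 0.0068 0.2284]
 [0.5073 0.0043 0.2322]
 [0.5074 0.0018 0.2306]
 [0.5074 0.091  0.2281]
 [0.507  0.0882 0.2316]
 [0.5046 0.0068 0.2362]
 [0.5044 0.0043 0.2379]
 [0.5047 0.0019 0.234 ]
 [0.5045 0.0906 0.2326]
 [0.5045 0.0858 0.231 ]
 [0.502  0.0068 0.2386]
 [0.502  0.0044 0.2376]
 [0.5019 0.0019 0.2377]
 [0.5015 0.0898 0.2405]
 [0.5016 0.0876 0.2389]
 [0.5017 0.0854 0.236 ]]
knob [0.640761   0.04730032 0.29070394] 93 [0.64054316 0.04756219 0.29097802]
g [ 0.5284676  -0.07721146  0.00968526]
o [0.29170849 0.08664643 0.10257894]
hole [0.64000863 0.16690729 0.215     ]
hole [ 0.64314112 -0.07273047  0.215     ]
```

Emit:
{"op": "drive_tool", "data": {
  "plan": [
    [[0,0,6],[0.02,0.02,0],0],
    [[0,0,13],[0.05,0.048,0],0],
    [[0,0,20],[0.08,0.077,0],0],
    [[0,0,27],[0.11,0.106,0],0],
    [[0,0,34],[0.14,0.136,0],0],
    [[0,0,41],[0.17,0.166,0],0],
    [[0,0,48],[0.2,0.196,0],0],
    [[0,0,55],[0.23,0.226,0],0]
  ],
  "squeeze": 30
}}

```text
t: 0.77
ee_pos: [0.3943, -0.403, 0.2184]
tcp_rot: [-0.0, 0.819, 0.574, -0.0]
wrist_force: [0.3, -0.6, -0.3]
gripper_width: 0.0925
gripper_force: 0.0
```

Emit:
{"op": "drive_tool", "data": {
  "plan": [
    [[0,0,6],[0.025,0.024,0],0],
    [[0,0,12],[0.05,0.048,0],0],
    [[0,0,16.6],[0.07,0.068,0],0],
    [[0,0,16.6],[0.07,0.068,0],0],
    [[0,0,16.6],[0.07,0.068,-0.02],0]
  ]
}}

```text
t: 1.18
ee_pos: [0.4676, -0.3355, 0.2016]
tcp_rot: [0.004, 0.728, 0.686, 0.002]
wrist_force: [0.1, -0.2, 0.2]
gripper_width: 0.0932
gripper_force: 0.0
```

```bash
python3 - <<'E'
from h import *
im,d=grab('scene','s2.png');W=cloud('scene',d);x,y,Z=[W[...,i] for i in range(3)]
m=(Z>.135)&(Z<.16)&(x>.44)&(x<.49)&(y<-.25)&(y>-.42)
P=W[m];print(P.mean(0),P[:,1].min(),P[:,1].max(),np.polyfit(P[:,1],P[:,0],1))
o=observe();print(o['ee_pos'],o['tcp_rot'],o['joint_positions'])
cv2.imwrite('pics/s2c.png',cv2.resize(im[100:240,220:400],None,fx=4,fy=4,interpolation=2))
E
```

```text
[ 0.46818149 -0.32718991  0.14785949] -0.3966648493282696 -0.26813879097325044 [0.06080935 0.4880777 ]
[ 0.46277292 -0.33525677  0.19549497] [-2.01761058e-03  7.28507584e-01  6.85034635e-01 -4.21823518e-04] [ 0.82575719  0.54061209 -0.37139348  1.6776298   0.22780639  0.97040974
  0.31097038]
```

View pics/s2c.png

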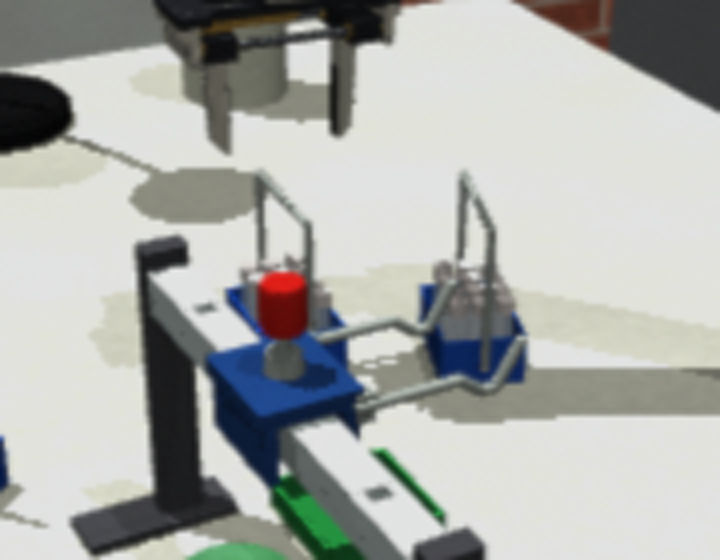

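The gripper is above the target basket with its fingers straddling the bar. I'll descend and close.

Emit:
{"op": "drive_tool", "data": {
  "plan": [
    [[0,0,0],[0.002,0,-0.02],0],
    [[0,0,0],[0.002,0,-0.045],0],
    [[0,0,0],[0.002,0,-0.066],0],
    [[0,0,0],[0.002,0,-0.066],0],
    [[0,0,0],[0.002,0,-0.066],255],
    [[0,0,0],[0.002,0,-0.066],255],
    [[0,0,0],[0.002,0,-0.066],255],
    [[0,0,0],[0.002,0,-0.066],255]
  ],
  "squeeze": 30
}}

```text
t: 1.9
ee_pos: [0.4662, -0.3373, 0.1341]
tcp_rot: [0.001, 0.729, 0.684, 0.0]
wrist_force: [-0.7, -0.4, -0.7]
gripper_width: 0.0706
gripper_force: 0.0
```

Emit:
{"op": "drive_tool", "data": {
  "plan": [
    [[0,0,0],[0,0,0],255],
    [[0,0,0],[0,0,0],255],
    [[0,0,0],[0,0,0],255],
    [[0,0,0],[0,0,0],255],
    [[0,0,0],[0,0,0],255],
    [[0,0,0],[0,0,0],255]
  ]
}}

```text
t: 2.4
ee_pos: [0.4655, -0.3367, 0.1326]
tcp_rot: [-0.0, 0.729, 0.684, -0.0]
wrist_force: [-0.6, 0.2, -0.2]
gripper_width: 0.0306
gripper_force: 0.0
```

Emit:
{"op": "drive_tool", "data": {
  "plan": [
    [[0,0,0],[0,0,0],255],
    [[0,0,0],[0,0,0],255],
    [[0,0,0],[0,0,0],255],
    [[0,0,0],[0,0,0],255],
    [[0,0,0],[0,0,0],255],
    [[0,0,0],[0,0,0],255]
  ]
}}

```text
t: 2.9
ee_pos: [0.4658, -0.3367, 0.1326]
tcp_rot: [0.0, 0.729, 0.684, 0.0]
wrist_force: [0.7, -1.1, -1.0]
gripper_width: 0.007
gripper_force: 30.0
```

Emit:
{"op": "drive_tool", "data": {
  "plan": [
    [[0,0,0],[0,0,0.015],255],
    [[0,0,0],[0,0,0.04],255],
    [[0,0,0],[0,0,0.07],255],
    [[0,0,0],[0,0.005,0.095],255],
    [[0,0,1],[-0.002,0.025,0.108],255],
    [[0,0,2],[-0.004,0.05,0.108],255],
    [[0,0,3],[-0.006,0.08,0.108],255],
    [[0,0,4.1],[-0.006,0.11,0.108],255]
  ]
}}

```text
t: 3.57
ee_pos: [0.4579, -0.2259, 0.2401]
tcp_rot: [-0.001, 0.705, 0.71, -0.001]
wrist_force: [0.6, 0.2, -3.1]
gripper_width: 0.0069
gripper_force: 30.0
```

Emit:
{"op": "drive_tool", "data": {
  "plan": [
    [[0,0,0],[0,0.03,0],255],
    [[0,0,0],[0,0.06,0],255],
    [[0,0,0],[0,0.09,0],255],
    [[0,0,0],[0,0.12,0],255],
    [[0,0,0],[0,0.15,0],255],
    [[0,0,0],[0,0.18,0],255],
    [[0,0,0],[0,0.21,0],255],
    [[0,0,0],[0,0.23,0],255]
  ]
}}

```text
t: 4.23
ee_pos: [0.4582, 0.0066, 0.2402]
tcp_rot: [-0.001, 0.703, 0.711, -0.0]
wrist_force: [1.3, 0.3, -2.8]
gripper_width: 0.0068
gripper_force: 30.0
```

Emit:
{"op": "drive_tool", "data": {
  "plan": [
    [[0,0,0],[0,0.018,0],255],
    [[0,0,0],[0,0.03,0],255],
    [[0,0,0],[0,0.038,0],255],
    [[0,0,0],[0,0.04,0],255],
    [[0,0,0],[0,0.04,0],255],
    [[0,0,0],[0,0.04,0],255]
  ]
}}

```text
t: 4.73
ee_pos: [0.4593, 0.042, 0.2403]
tcp_rot: [0.0, 0.705, 0.71, -0.001]
wrist_force: [0.3, 0.0, -3.3]
gripper_width: 0.0068
gripper_force: 30.0
```

```bash
python3 - <<'E'
from h import *
print(observe()['ee_pos'],observe()['tcp_rot'],observe()['wrist_force'])
im,d=grab('scene','s3.png')
cv2.imwrite('pics/s3c.png',cv2.resize(im[100:300,230:430],None,fx=3,fy=3,interpolation=2))
for n in('scene','top'):
    if n=='top': im,d=grab('top','t3.png')
    W=cloud(n,d);x,y,Z=[W[...,i] for i in range(3)]
    m=(Z>.24)&(Z<.27)&(x>.44)&(x<.485)&(y<.12)&(y>-.03)
    P=W[m];print(n,len(P),P.mean(0),P.min(0),P.max(0))
    for a,b in((-.03,.03),(.06,.12)):
        q=P[(P[:,1]>a)&(P[:,1]<b)]
        if len(q): print(len(q),q.mean(0).round(4),q.min(0).round(4),q.max(0).round(4))
    m=(Z>.22)&(Z<.245)&(x>.49)&(x<.515)&(y<.13)&(y>-.03);print('tips',W[m].mean(0),W[m].max(0))
E
```

```text
[0.45929501 0.04201626 0.24034452] [ 5.05659743e-05  7.04663441e-01  7.09541336e-01 -7.23751740e-04] [ 0.26197987  0.00366616 -3.25945278]
scene 224 [0.46213622 0.05344941 0.2562749 ] [ 0.44094618 -0.01542003  0.24000367] [0.47956986 0.10943364 0.26990516]
32 [ 0.4613 -0.0056  0.2538] [ 0.457  -0.0154  0.2405] [0.4638 0.0114 0.2607]
61 [0.4606 0.0909 0.2548] [0.4555 0.0611 0.2407] [0.464  0.1094 0.2604]
tips [0.50481983 0.053352   0.22832706] [0.51312273 0.09482177 0.23744618]
top 7 [ 0.45941289 -0.01546733  0.26148682] [ 0.45701587 -0.01859537  0.25724664] [ 0.46178543 -0.01370381  0.2628963 ]
7 [ 0.4594 -0.0155  0.2615] [ 0.457  -0.0186  0.2572] [ 0.4618 -0.0137  0.2629]<stdin>:13: RuntimeWarning: Mean of empty slice.
  ret = um.true_divide(
Traceback (most recent call last):
ValueError: zero-size array to reduction operation maximum which has no identity
```

View pics/s3c.png

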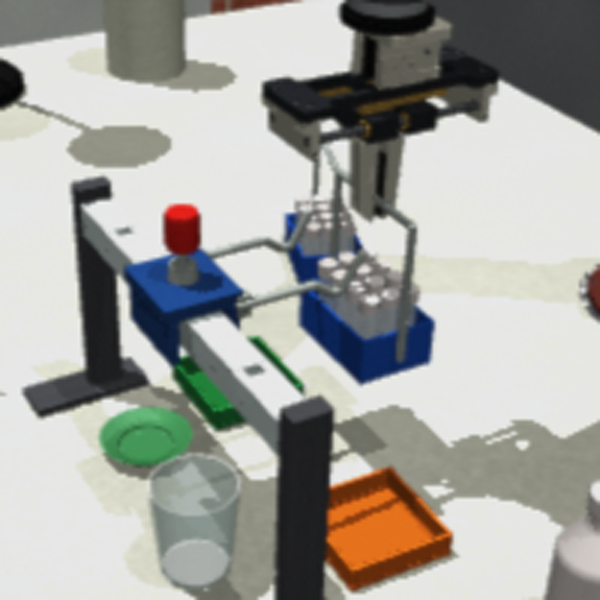

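The basket hangs level in the gripper just behind the prong tips, with its tubes below them. I'll move over the seat and lower it.

Emit:
{"op": "drive_tool", "data": {
  "plan": [
    [[0,0,0],[0.015,0,0],255],
    [[0,0,0],[0.035,0,0],255],
    [[0,0,0],[0.052,0.001,0],255],
    [[0,0,0],[0.061,0.001,0],255],
    [[0,0,0],[0.061,0.001,0],255],
    [[0,0,0],[0.061,0.001,-0.012],255],
    [[0,0,0],[0.061,0.001,-0.026],255],
    [[0,0,0],[0.061,0.001,-0.035],255]
  ]
}}

```text
t: 5.5
ee_pos: [0.5187, 0.0436, 0.2045]
tcp_rot: [-0.001, 0.704, 0.71, -0.001]
wrist_force: [-1.2, -0.3, -3.3]
gripper_width: 0.0072
gripper_force: 30.0
```

Emit:
{"op": "drive_tool", "data": {
  "plan": [
    [[0,0,0],[0,0,-0.003],255],
    [[0,0,0],[0,0,-0.006],255],
    [[0,0,0],[0,0,-0.008],255],
    [[0,0,0],[0,0,-0.008],255]
  ]
}}

```text
t: 5.83
ee_pos: [0.5214, 0.0443, 0.1982]
tcp_rot: [0.001, 0.704, 0.71, 0.001]
wrist_force: [2.3, 0.2, -2.7]
gripper_width: 0.0068
gripper_force: 30.0
```

Emit:
{"op": "drive_tool", "data": {
  "plan": [
    [[0,0,0],[0,0,-0.001],255],
    [[0,0,0],[0,0,-0.002],255],
    [[0,0,0],[0,0,-0.002],255]
  ]
}}

```text
t: 6.08
ee_pos: [0.5219, 0.0445, 0.197]
tcp_rot: [0.001, 0.704, 0.71, 0.001]
wrist_force: [1.3, -0.6, 4.7]
gripper_width: 0.0069
gripper_force: 30.0
```

```bash
python3 - <<'E'
from h import *
im,d=grab('scene','s4.png')
cv2.imwrite('pics/s4c.png',cv2.resize(im[100:300,230:430],None,fx=3,fy=3,interpolation=2))
E
```

```text
(no output)
```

View pics/s4c.png

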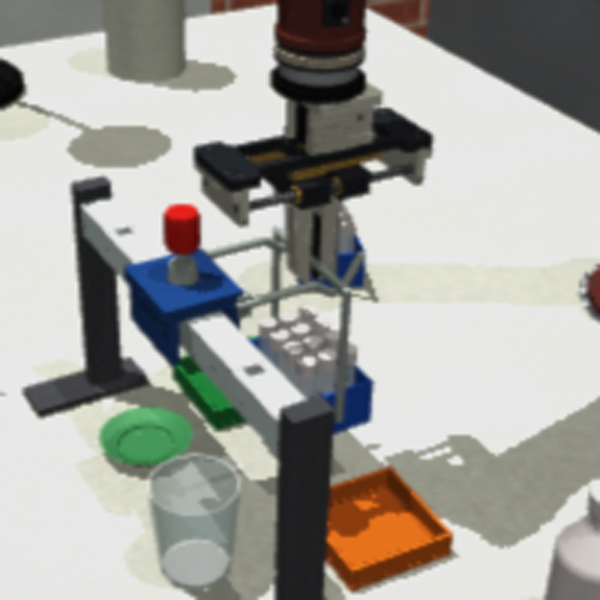

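The bar is seated on both prongs and the force has turned upward, so the hook carries the weight. Releasing.

Emit:
{"op": "drive_tool", "data": {
  "plan": [
    [[0,0,0],[0,0,0],130],
    [[0,0,0],[0,0,0],130],
    [[0,0,0],[0,0,0],130],
    [[0,0,0],[0,0,0],130],
    [[0,0,0],[0,0,0],130],
    [[0,0,0],[0,0,0],130]
  ]
}}

```text
t: 6.63
ee_pos: [0.5201, 0.0443, 0.1953]
tcp_rot: [-0.0, 0.704, 0.71, -0.0]
wrist_force: [0.1, -0.4, -0.0]
gripper_width: 0.0419
gripper_force: 0.0
```

```bash
python3 - <<'E'
from h import *
im,d=grab('scene','s5.png');W=cloud('scene',d);x,y,Z=[W[...,i] for i in range(3)]
m=(Z>.2)&(Z<.23)&(x>.5)&(x<.55)&(((y<0)&(y>-.03))|((y>.095)&(y<.12)));print(W[m].mean(0),W[m].min(0),W[m].max(0))
E
```

```text
[0.52405262 0.10504604 0.21146146] [0.51898089 0.0961243  0.20048989] [0.54681293 0.11161349 0.21715982]
```

Emit:
{"op": "drive_tool", "data": {
  "plan": [
    [[0,0,0],[0,0,0.015],130],
    [[0,0,0],[0,0,0.04],130],
    [[0,0,0],[0,0,0.07],130],
    [[0,0,0],[0,0,0.1],70],
    [[0,0,0],[0,0,0.125],70],
    [[0,0,0],[0.025,0,0.13],70],
    [[0,0,0],[0.055,0.001,0.13],70],
    [[0,0,0],[0.085,0.002,0.13],70]
  ]
}}

```text
t: 7.35
ee_pos: [0.6065, 0.0461, 0.3271]
tcp_rot: [0.001, 0.704, 0.71, 0.001]
wrist_force: [-0.5, -0.1, -0.3]
gripper_width: 0.0671
gripper_force: 0.0
```

```bash
python3 - <<'E'
from h import *
o=observe();print(o['ee_pos'],o['tcp_rot'],o['joint_positions'],o['gripper_width'])
im,d=grab('scene','s6.png');W=cloud('scene',d);x,y,Z=[W[...,i] for i in range(3)]
m=(Z>.2)&(Z<.23)&(x>.5)&(x<.55)&(((y<0)&(y>-.03))|((y>.095)&(y<.12)));print(W[m].mean(0))
cv2.imwrite('pics/s6c.png',cv2.resize(im[80:300,230:430],None,fx=2.7,fy=2.7,interpolation=2))
E
```

```text
[0.60650895 0.04606859 0.32709359] [9.95654985e-04 7.04336309e-01 7.09865493e-01 5.95058373e-04] [ 0.17411919  0.50539513 -0.48911105  1.36515628  0.23777992  1.32676073
 -0.31191811] 0.06708029094571258
[0.5240252  0.07429735 0.21179211]
```

View pics/s6c.png

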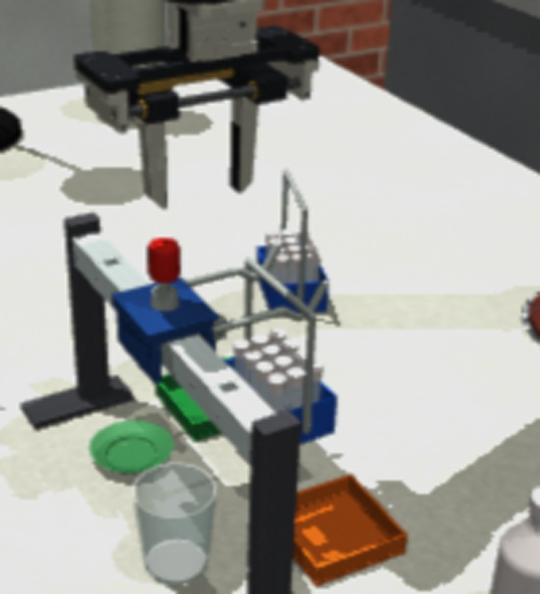

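The basket hangs upright on both prongs, free of the gripper. Now I'll grasp the knob.

Emit:
{"op": "drive_tool", "data": {
  "plan": [
    [[0,0,0],[0.02,0.001,0],70],
    [[0,0,0],[0.034,0.0015,0],70],
    [[0,0,0],[0.034,0.0015,0],70],
    [[0,0,0],[0.034,0.0015,-0.02],70],
    [[0,0,0],[0.034,0.0015,-0.045],70],
    [[0,0,0],[0.034,0.0015,-0.063],70],
    [[0,0,0],[0.034,0.0015,-0.068],100],
    [[0,0,0],[0.034,0.0015,-0.068],255]
  ],
  "squeeze": 40
}}

```text
t: 8.07
ee_pos: [0.6379, 0.0473, 0.2561]
tcp_rot: [-0.001, 0.704, 0.71, -0.002]
wrist_force: [-0.0, -0.6, -0.0]
gripper_width: 0.0584
gripper_force: 0.0
```

Emit:
{"op": "drive_tool", "data": {
  "plan": [
    [[0,0,0],[0,0,0],255],
    [[0,0,0],[0,0,0],255],
    [[0,0,0],[0,0,0],255],
    [[0,0,0],[0,0,0],255],
    [[0,0,0],[0,0,0],255],
    [[0,0,0],[0,0,0],255]
  ]
}}

```text
t: 8.57
ee_pos: [0.6425, 0.0481, 0.2593]
tcp_rot: [0.002, 0.704, 0.71, 0.003]
wrist_force: [4.4, 1.2, -0.3]
gripper_width: 0.029
gripper_force: 40.0
```

Emit:
{"op": "drive_tool", "data": {
  "plan": [
    [[0,0,0],[0.001,0,0.004],255],
    [[0,0,0],[0.002,0,0.009],255],
    [[0,0,0],[0.002,0,0.013],255],
    [[0,0,0],[0.002,0,0.013],255],
    [[0,0,0],[0.002,0,0.013],255]
  ]
}}

```text
t: 8.98
ee_pos: [0.6424, 0.048, 0.2702]
tcp_rot: [0.0, 0.704, 0.71, 0.001]
wrist_force: [6.8, 0.9, -7.5]
gripper_width: 0.0291
gripper_force: 40.0
```

Emit:
{"op": "drive_tool", "data": {
  "plan": [
    [[0,0,0],[0,0.002,0],255],
    [[0,0,0],[0,0.006,0],255],
    [[0,0,0],[0,0.012,0],255],
    [[0,0,0],[0,0.02,0],255],
    [[0,0,0],[0,0.028,0],255],
    [[0,0,0],[-0.0005,0.036,0],255],
    [[0,0,0],[-0.0005,0.044,0],255],
    [[0,0,0],[-0.0005,0.052,0],255]
  ]
}}

```text
t: 9.65
ee_pos: [0.6417, 0.097, 0.2696]
tcp_rot: [0.002, 0.705, 0.709, -0.002]
wrist_force: [4.6, -2.4, -6.8]
gripper_width: 0.0296
gripper_force: 40.0
```

Emit:
{"op": "drive_tool", "data": {
  "plan": [
    [[0,0,0],[0,0.008,0],255],
    [[0,0,0],[0,0.016,0],255],
    [[0,0,0],[0,0.024,0],255],
    [[0,0,0],[0,0.032,0],255],
    [[0,0,0],[-0.0005,0.04,0],255],
    [[0,0,0],[-0.0005,0.048,0],255],
    [[0,0,0],[-0.0005,0.055,0],255],
    [[0,0,0],[-0.001,0.06,0],255]
  ]
}}

```text
t: 10.32
ee_pos: [0.6409, 0.16, 0.2703]
tcp_rot: [0.001, 0.704, 0.71, 0.0]
wrist_force: [7.0, -0.9, -6.5]
gripper_width: 0.0291
gripper_force: 40.0
```

Emit:
{"op": "drive_tool", "data": {
  "plan": [
    [[0,0,0],[0,0.004,0],255],
    [[0,0,0],[0,0.007,0],255],
    [[0,0,0],[0,0.008,0],255],
    [[0,0,0],[0,0.008,0],255],
    [[0,0,0],[0,0.008,0],255]
  ]
}}

```text
t: 10.73
ee_pos: [0.6407, 0.1682, 0.2703]
tcp_rot: [0.0, 0.704, 0.71, 0.001]
wrist_force: [7.0, 0.4, -7.2]
gripper_width: 0.0295
gripper_force: 40.0
```

```bash
python3 - <<'E'
from h import *
o=observe();print(o['ee_pos'],o['wrist_force'])
im,d=grab('scene','s7.png');W=cloud('scene',d);x,y,Z=[W[...,i] for i in range(3)]
H,S,V=cv2.split(cv2.cvtColor(im,cv2.COLOR_BGR2HSV))
z=np.load('/tmp/scene1.npz');W0=cloud('scene',z['d']);H0,S0,V0=cv2.split(cv2.cvtColor(z['im'],cv2.COLOR_BGR2HSV))
# carriage top blue plane edges, before vs now
for w,h,s in((W0,H0,S0),(W,H,S)):
    m=(h>105)&(h<125)&(s>120)&(w[...,2]>.222)&(w[...,2]<.238)&(w[...,0]>.6)&(w[...,0]<.69);P=w[m];print(len(P),np.percentile(P[:,1],[1,50,99]).round(4))
m=(Z>.2)&(Z<.23)&(x>.49)&(x<.55)&(((y<.12)&(y>.09))|((y>.215)&(y<.24)));print('bar',W[m].mean(0),m.sum())
cv2.imwrite('pics/s7c.png',cv2.resize(im[80:320,230:450],None,fx=2.4,fy=2.4,interpolation=2))
E
```

```text
[0.64073617 0.16819294 0.27030923] [ 7.03682564  0.38054262 -7.24431935]
464 [0.0132 0.0651 0.0915]
614 [0.1343 0.1847 0.2116]
bar [0.52211383 0.19336139 0.21189404] 63
```

View pics/s7c.png

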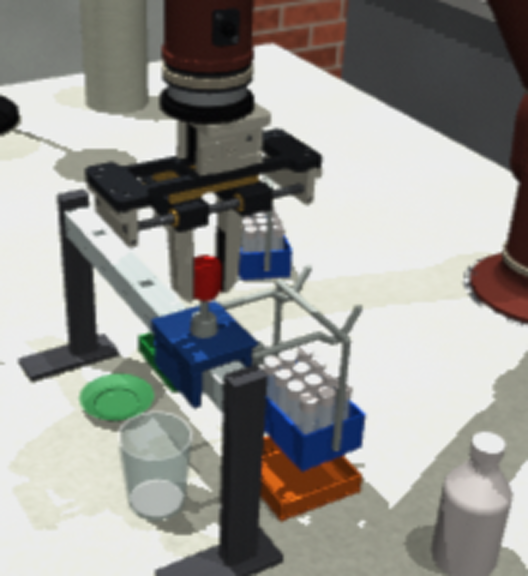

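The carriage is over the orange-tray hole (moved about 120 mm) and the basket is still hung. Next I'll lower the pin.

Emit:
{"op": "drive_tool", "data": {
  "plan": [
    [[0,0,0],[0,0,-0.003],255],
    [[0,0,0],[0,0,-0.006],255],
    [[0,0,0],[0,0,-0.009],255],
    [[0,0,0],[0,0,-0.012],255],
    [[0,0,0],[0,0,-0.0125],255],
    [[0,0,0],[0,0,-0.0125],255]
  ]
}}

```text
t: 11.28
ee_pos: [0.6408, 0.1682, 0.2593]
tcp_rot: [0.001, 0.704, 0.71, 0.001]
wrist_force: [4.9, -1.6, -0.5]
gripper_width: 0.0293
gripper_force: 40.0
```

Emit:
{"op": "drive_tool", "data": {
  "plan": [
    [[0,0,0],[0,0,-0.001],255],
    [[0,0,0],[0,0,-0.001],255],
    [[0,0,0],[0,0,-0.003],255],
    [[0,0,0],[0,0,-0.005],255],
    [[0,0,0],[0,0,-0.007],255],
    [[0,0,0],[0,0,-0.007],255],
    [[0,0,0],[0,0,-0.007],255]
  ]
}}

```text
t: 11.87
ee_pos: [0.6408, 0.1686, 0.254]
tcp_rot: [0.001, 0.704, 0.71, 0.002]
wrist_force: [3.1, -0.1, 7.3]
gripper_width: 0.0288
gripper_force: 40.0
```

Emit:
{"op": "drive_tool", "data": {
  "plan": [
    [[0,0,0],[0,0,-0.001],255],
    [[0,0,0],[0,0,-0.0015],255],
    [[0,0,0],[0,0,-0.0015],255],
    [[0,0,0],[0,0,-0.0015],255],
    [[0,0,0],[0,0,-0.0015],255],
    [[0,0,0],[0,0,-0.0015],255]
  ]
}}

```text
t: 12.37
ee_pos: [0.6408, 0.1691, 0.2539]
tcp_rot: [0.001, 0.704, 0.71, 0.003]
wrist_force: [1.9, -1.2, 11.5]
gripper_width: 0.0292
gripper_force: 40.0
```

```bash
python3 - <<'E'
from h import *
im,d=grab('scene','s8.png');o=observe();print(o['ee_pos'],o['wrist_force'])
W=cloud('scene',d);x,y,Z=[W[...,i] for i in range(3)]
H,S,V=cv2.split(cv2.cvtColor(im,cv2.COLOR_BGR2HSV))
m=((H<5)|(H>175))&(S>180)&(Z>.2)&(x>.6)&(x<.7);print('knob z',np.percentile(Z[m],[2,50,98]))
z=np.load('/tmp/scene1.npz');W0=cloud('scene',z['d']);H,S,V=cv2.split(cv2.cvtColor(z['im'],cv2.COLOR_BGR2HSV));m=((H<5)|(H>175))&(S>180)&(W0[...,2]>.2)&(W0[...,0]>.6)&(W0[...,0]<.7);print(np.percentile(W0[m][:,2],[2,50,98]))
cv2.imwrite('pics/s8c.png',cv2.resize(im[80:320,230:450],None,fx=2.4,fy=2.4,interpolation=2))
E
```

```text
[0.64085562 0.16903566 0.25393351] [ 1.62576158 -1.33239581 11.8746103 ]
knob z [0.25556491 0.27681848 0.28515631]
[0.26211936 0.28014126 0.28933545]
```

View pics/s8c.png

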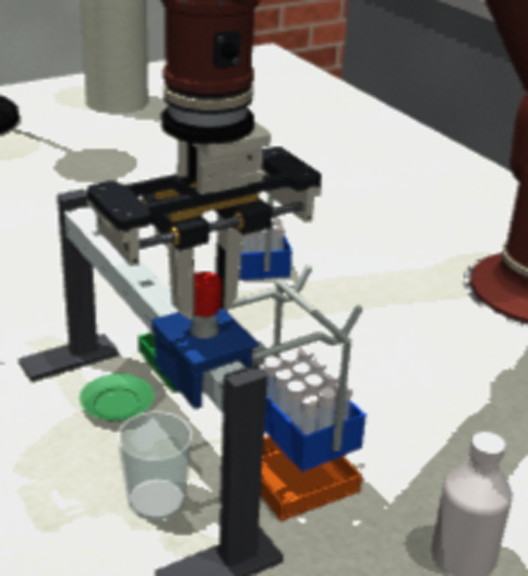

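The knob now sits about 5 mm below rest, held on its stop with about 12 N. The basket hangs free over the orange tray, and the bottle, beaker and dish haven't moved.

```bash
python3 -c "
from bench import r
print(r.close_job())"
```

```text
the job is handed in; nothing more can be done
None
```

The job is handed in, and my last checks before that showed the basket hanging free on both prongs at the orange-tray hole, the pin in that hole and the red knob held down on its stop; I got no verdict back.

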